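Bike key home through the dust flap

ROBOT

A 6-joint arm with a two-finger parallel gripper is mounted at the origin on the work surface. World frame = base frame: x ahead of the robot, y to its left, z up, the work surface at z = 0. Lengths are in m, angles in rad, forces in N, time in s.
With the tool pointing down it reaches from about 0.275 to 0.775 m from the base axis. Payload 14.6 kg.
Tool frame: the origin (TCP) lies midway between the tips of the shut fingers; the grasp point (between the pads) lies 19 mm behind it; z points along the fingers, y is the line along which they close (so a half turn about z gives the same grasp; the last joint's range is limited). The gripper opens to 85 mm and grips with 20 to 120 N. Pads are 22 mm wide; open, the fingers measure 114 mm over their backs; the gripper's body (76 mm by 85 mm) begins 54 mm behind the grasp point. The pads swing forward as they close: fully open they stand 13 mm farther back than shut.
Start: joints at [-1.499, 0.263, -0.048, 1.259, 0, 1.415], TCP at [0.118, -0.512, 0.231] pointing down, gripper open.
Joint ranges: [-2.65, 2.65], [-0.89, 1.7], [-1.18, 1.37], [-2.13, 2.11], [-1.35, 1.29], [-3.14, 3.14]. Speed limits (rad/s): [1.89, 1.89, 2.57, 2.79, 3.14, 3.14].

INTERFACE

Orientations are given as a rotation vector (axis times angle).
In Python, from bench import r gives the robot as it stands.
- The arm moves only by the shell command python3 -m handwheel 'ROWS' [FORCE]. ROWS is JSON, a list of rows, each a list of 3 entries, a list of its own where there are three numbers: the shift along the tool's x, y, z in m, then the turn about the tool's z in rad, then the finger opening in m, from 0 to 0.0854. In form: [[[dx, dy, dz], spin, hand], ...]. A call has 1 to 12 rows; each row is the pose to reach, as a shift and turn from the pose commanded when the call began, along the tool's axes at that moment; what a row does not reach only later rows make up. A row lasts 1/10 s, in which the tool goes at most 50 mm and 8.59 degrees, less where a joint would pass 70% of its speed; a pose out of reach is approached as far as the arm can. A call with a gripper value outside its range is refused whole. The fingers move at their own pace and stop on an object; FORCE is the grip in N (left out, the last holds). Time passes only in rows, so rows that repeat a pose let the fingers close. It gives the time, the measured TCP pose, the force, the opening and the grip force at its end, in the units of the state.
- r.get_state(): the state, without advancing time (a new reading comes with each control period).
- r.read_camera(name): name is "scene" or "side" or "wrist"; returns the picture (400x640x3 uint8, blue, green, red); there is no depth.
- r.get_calibration(name): a dict with "fovy" (degrees; the focal length in pixels is half the picture's height over the tangent of half this angle, whatever the lens; pixels are square), "cx", "cy" (the principal point, pixels), "position" and "attitude" of the camera in the world. Camera axes: x right, y up, looking along -z (the intrinsics and any distortion apply to the point x, -y, -z); pixel columns grow to the right and rows downward; lengths in m; the calibration is good to about 2 mm. A picture is of the moment at which its call begins: read the wrist's pose just before it. get_calibration takes no time and is no camera call; for the wrist camera it gives the pose at the moment of the call.
- r.sign_off(): hands the job in; it is judged then, once.
The state is a dict: "time": time; "joint_positions": joint angles; "qvel": joint speeds; "joint_efforts": joint torques, N m; "position": TCP position; "orientation": TCP orientation; "contact_force": force on the tool from outside, world axes, zero at the start; "ft_torque": the same for the moment, N m; "opening": opening from 0.0 (shut) to 1.0 (fully open); "grip_force": force on a finger pad.
Only numpy, scipy, OpenCV 4.12 (cv2) and the standard library are available. Lean on these libraries where they do the work, as an engineer would, in place of code of your own. Each camera call takes 0.05 s, during which the arm holds its last target. There are 200 camera calls.

TASK

Pick up the bike key with the orange cover and feed it, cover first, along the sill and through the yellow spring flap of the mint green key organiser. Keep pushing until you feel the cover bear firmly on the sprung rubber buffer hidden inside, but press gently, without ramming it, then let go and come away, leaving the cover wholly inside, the flap shut behind it and the steel shaft sticking out under the flap. Do not disturb the ceramic bird or the other things lying about.

Things in the scene. Friction and masses are not known exactly. Their poses are not given: they have to be found in the camera images.
- organiser: Mint green metal key organiser, fixed. Origin: on the table under the middle of the bay mouth, in the plane of the shut flap; +x points into the bay (way of insertion), z up. In its frame (mm): open flat sill x -100 to 0, y -35 to 35, top z 5, level with the bay floor. Body x 0 to 140, y -155 to 35, top z 54. Back panel at x 140, 150 tall, its pegs reach forward to x 108 at z 135 to 145.
- bay_mouth (a point): Middle of the bay mouth at floor level (organiser frame 0, 0, 5 mm). The bay behind it is a roofed straight passage 34 mm wide, clear height 34 mm at the mouth (below the lintel and flap hinge), floor level with the sill, end wall 124 mm in. Beside it (organiser -y) is a slim drawer front whose lip stands 10 mm out; leave it shut.
- flap (a joint): Yellow spring flap in the mouth, 32 wide, 22 tall, 3 mm thick, hinged at its upper edge, 34 mm above the bay floor; swings inwards only. rad: 0 shut (lower edge 12 mm above the floor) to 1.35. The cover lifts it to about 1 rad against 3 to 6 N; it drops shut behind the cover once the cover's rear face is 19 mm past the flap plane. The shaft fits under the shut flap.
- key: Bike key, 124 mm long, about 60 g, flat on the table: orange hard cover 38 long, 28 wide, 22 tall, and a steel shaft 86 long, 10 wide, 8 tall, undersides flush. Origin: underside, middle of the cover's rear face, where the shaft joins. +x points to the cover end (cover x 0 to 38, shaft 0 to -86 mm), z up. Grip from above across the shaft near x -72 mm, so the fingers stay outside the bay.
- buffer: Steel foot of the buffer, hidden in the bay; its origin is fixed and tells nothing of the rubber pad before it, which is set at another depth each time: the cover meets it with the key's origin 23 to 45 mm past the flap plane (flap already shut again). The pad gives 1 mm per 4 N, up to 6 mm, and returns slowly. A right press home is 5 to 10 N for about half a second; over 14 N is ramming.
- bird: White ceramic bird ornament, 38 mm wide, about 60 mm long over beak and blue tail, 58 mm tall, standing loose on top of the organiser at the far end, beneath the pegs; fragile. Origin: middle of its underside.
- hair_clip: Black plastic hair clip, 70 x 14 x 16 mm, lying on the table. Origin: middle of its underside.
- spare_cover: Empty blue key cover without a shaft, 46 x 32 x 14 mm, on the table; not the one wanted. Origin: middle of its underside.
- bike_light: Black bike light, upright cylinder 32 mm across, 45 mm tall. Origin: middle of its underside.
- mug: Blue mug, 80 mm across, 90 mm tall, standing on the table. Origin: middle of its underside.
- glasses_case: Dark brown glasses case, 155 x 60 x 45 mm. Origin: middle of its underside.
- coin_bowl: Terracotta bowl, 110 mm across, 35 mm tall. Origin: middle of its underside.
Mind the look-alikes: they are no part of the job. What is shaped like the key but blue or turquoise is not meant.

How it is judged:
By the outcome, as a careful person would: the job done as asked, in the order asked, and still so for the second after the job is handed in, with the robot touching nothing.
It also fails if it takes over 51 s, if anything falls off the work surface, if the arm or the gripper's body presses on something with over 40 N, if the wrist force passes 120 N, or if a joint passes its speed limit or range.

## Working session

There is one attempt and no reset: what is moved stays moved. The work goes in short steps, Python scripts to look and compute and a shell command to move; the robot and the scene stay as the last step left them, time stands still between calls to the robot, and variables do not carry over. Pictures are saved under pics/ and viewed, at most 10 in all, crops included, and the job is handed in when it is done.

```bash
mkdir -p pics; ls; python3 - <<'E'
from bench import r
import cv2
s=r.get_state();print(s)
for n in("scene","side","wrist"):
    print(n,r.get_calibration(n)); cv2.imwrite(f"pics/{n}0.png",r.read_camera(n))
E
```

```text
pics
{'time': 0.0, 'joint_positions': array([-1.49929819e+00,  2.63505909e-01, -4.89779353e-02,  1.25943671e+00,
       -7.19138076e-06,  1.41549766e+00]), 'qvel': array([ 0.00010202, -0.00095716,  0.00041732,  0.0005854 , -0.0009322 ,
       -0.001967  ]), 'joint_efforts': array([ 3.50902919e-03, -6.37611437e+01,  3.84567225e+01,  1.36847011e-02,
        2.23920388e-04,  1.39541959e-05]), 'position': array([ 0.11802121, -0.51124227,  0.23081889]), 'orientation': array([-3.12029878e+00, -3.55361430e-01, -6.26627770e-05]), 'contact_force': array([ 1.52135016,  0.77909018, -0.75025214]), 'ft_torque': array([ 0.0155502 , -0.03961142,  0.01669116]), 'grip_force': 0.0, 'opening': 0.9977705747795013}
scene {'fovy': 45.35387191316973, 'cx': 334.19973532099874, 'cy': 204.75147293523221, 'position': array([ 1.04339725, -0.60935424,  1.24009864]), 'attitude': array([0.51811812, 0.20594906, 0.72621247])}
side {'fovy': 48.05347249692082, 'cx': 323.09901318275985, 'cy': 199.3407863164281, 'position': array([-0.26684582, -1.14734692,  0.90983107]), 'attitude': array([ 0.97213887, -0.33312663, -0.5821803 ])}
wrist {'fovy': 65.07189960837174, 'cx': 323.04105743087774, 'cy': 197.44815207166715, 'position': array([ 0.18411467, -0.4949144 ,  0.37263888]), 'attitude': array([-0.22905098,  0.18114921, -1.3359802 ])}
```

View pics/scene0.png

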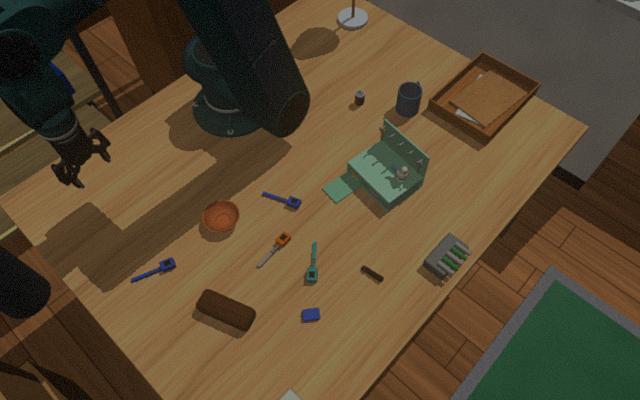

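View pics/side0.png

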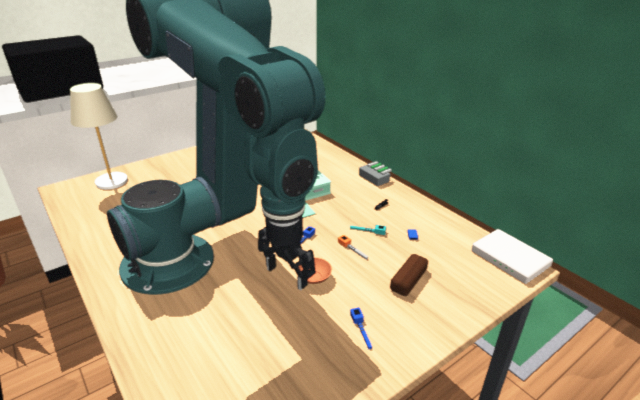

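Scene picture: the orange key has its cover at about (284,239) and its shaft end at (258,267). The organiser's sill is around (342,188) and its body around (388,178). Blue and turquoise look-alike keys lie nearby, and the bird is at (402,173).

```bash
cat > h.py <<'E'
import numpy as np, cv2
from scipy.spatial.transform import Rotation as R
def cast(cal,uv,z):
    f=200/np.tan(np.radians(cal["fovy"])/2)
    uv=np.atleast_2d(np.float64(uv))
    d=np.c_[(uv[:,0]-cal["cx"])/f,-(uv[:,1]-cal["cy"])/f,-np.ones(len(uv))]@R.from_rotvec(cal["attitude"]).as_matrix().T
    p=cal["position"]; return p+d*((z-p[2])/d[:,2])[:,None]
def proj(cal,P):
    f=200/np.tan(np.radians(cal["fovy"])/2)
    q=(np.atleast_2d(P)-cal["position"])@R.from_rotvec(cal["attitude"]).as_matrix()
    return np.c_[cal["cx"]-f*q[:,0]/q[:,2],cal["cy"]+f*q[:,1]/q[:,2]]
E
python3 - <<'E'
from h import *; from bench import r
im=cv2.imread("pics/scene0.png"); cal=r.get_calibration("scene")
print("key cover,shaft end",cast(cal,[[284,239]],.02),cast(cal,[[258,267]],.008))
hsv=cv2.cvtColor(im,cv2.COLOR_BGR2HSV)
print(hsv[188,342],hsv[239,281],hsv[270,312])
m=cv2.inRange(hsv,(65,50,60),(90,255,255)); m[:, :320]=0;m[:110]=0;m[230:]=0;m[:,430:]=0
cv2.imwrite("pics/crop1.png",cv2.resize(im[110:280,240:440],None,fx=4,fy=3.5,interpolation=cv2.INTER_CUBIC)[:600])
E
```

```text
key cover,shaft end [[ 0.51085374 -0.24982879  0.02      ]] [[ 0.51517228 -0.35660259  0.008     ]]
[ 70  78 125] [ 12 186  93] [ 86 141 105]
```

View pics/crop1.png

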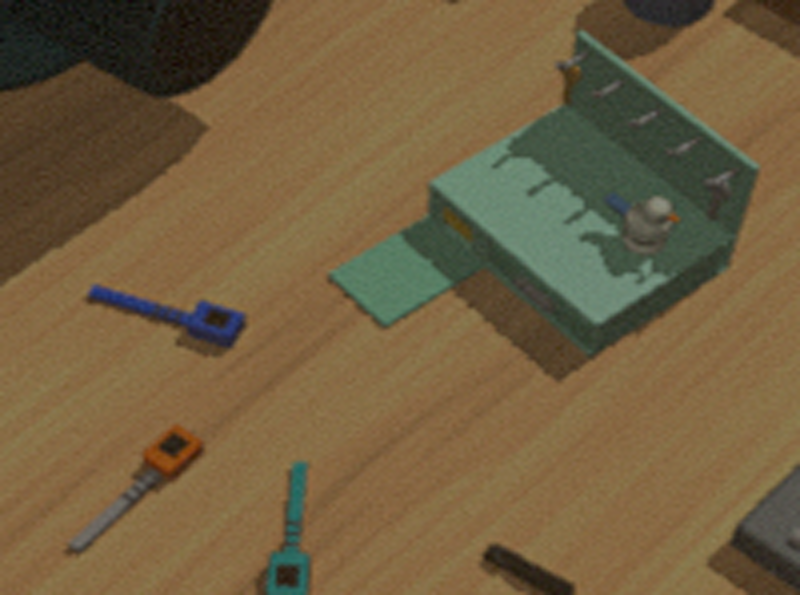

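```bash
python3 - <<'E'
from h import *; from bench import r
cal=r.get_calibration("scene")
S=cast(cal,[[322.5,189.1],[336.75,203.1]],.005); T=cast(cal,[[347.5,162.9],[389.25,202.3]],.054)
print(S,T,np.linalg.norm(S[0]-S[1]),np.linalg.norm(T[0]-T[1]))
P=np.r_[S,T][:,:2]; L=np.array([[-100,35],[-100,-35],[0,35],[0,-155]])/1e3
A=L-L.mean(0);B=P-P.mean(0)
th=np.arctan2((A[:,0]*B[:,1]-A[:,1]*B[:,0]).sum(),(A*B).sum())
c,s=np.cos(th),np.sin(th);Rm=np.array([[c,-s],[s,c]]);o=P.mean(0)-Rm@L.mean(0)
print("org",o,np.degrees(th)); print((L@Rm.T+o-P)*1e3)
print(R.from_rotvec(r.get_state()["orientation"]).as_matrix())
E
```

```text
[[ 0.46777416 -0.04495012  0.005     ]
 [ 0.53422787 -0.05242779  0.005     ]] [[0.48109949 0.0538868  0.054     ]
 [0.66481171 0.03080159 0.054     ]] 0.06687309310484377 0.18515697767418554
org [0.51347244 0.05018935] 82.80975559636687
[[-1.5429127   0.30662168]
 [ 1.45290265 -0.97721522]
 [-2.35180818  0.68329928]
 [ 2.44181824 -0.01270574]]
[[ 9.74398065e-01  2.24829728e-01 -6.57914585e-05]
 [ 2.24829711e-01 -9.74397767e-01  7.70596633e-04]
 [ 1.09145981e-04 -7.65659743e-04 -9.99999701e-01]]
```

```bash
python3 -m handwheel '[[[0.425,-0.077,0.03],-1.38,0.0854],[[0.425,-0.077,0.03],-1.38,0.0854],[[0.425,-0.077,0.03],-1.38,0.0854],[[0.425,-0.077,0.03],-1.38,0.0854],[[0.425,-0.077,0.03],-1.38,0.0854],[[0.425,-0.077,0.03],-1.38,0.0854],[[0.425,-0.077,0.03],-1.38,0.0854],[[0.425,-0.077,0.03],-1.38,0.0854],[[0.425,-0.077,0.03],-1.38,0.0854],[[0.425,-0.077,0.03],-1.38,0.0854],[[0.425,-0.077,0.03],-1.38,0.0854],[[0.425,-0.077,0.03],-1.38,0.0854]]'
python3 -m handwheel '[[[0,0,0],0,0.0854],[[0,0,0],0,0.0854],[[0,0,0],0,0.0854]]'
python3 - <<'E'
from bench import r
import cv2,pickle
cal=r.get_calibration("wrist");im=r.read_camera("wrist");s=r.get_state()
cv2.imwrite("pics/w1.png",im);pickle.dump(cal,open("w1.pkl","wb"));print(s["position"],s["orientation"],cal)
E
```

```text
time: 1.35
position: [0.5141, -0.3413, 0.2013]
orientation: [-2.184, -2.258, 0.0]
contact_force: [-0.2, -1.1, 0.2]
opening: 0.999
grip_force: 0.0
time: 1.65
position: [0.5144, -0.3414, 0.2015]
orientation: [2.182, 2.259, -0.0]
contact_force: [0.6, 0.1, -0.2]
opening: 1.002
grip_force: 0.0
[ 0.51450054 -0.3412927   0.20144165] [2.18212759e+00 2.25977751e+00 1.51315778e-05] {'fovy': 65.07189960837174, 'cx': 323.04105743087774, 'cy': 197.44815207166715, 'position': array([ 0.5119053 , -0.27221574,  0.34324226]), 'attitude': array([-0.27329222, -0.00593898,  0.03365079])}
```

View pics/w1.png

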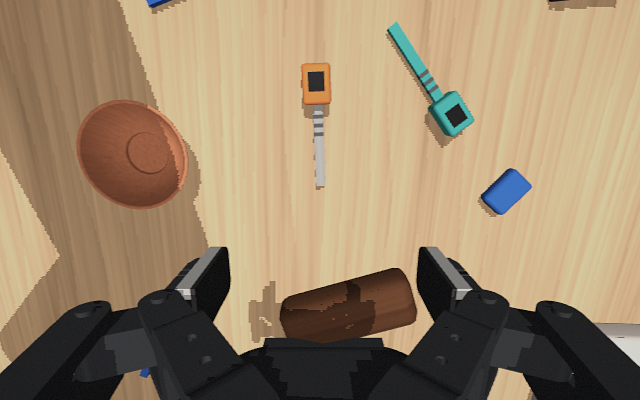

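The wrist view shows the key's cover at about (316,84) and its shaft running down to (320,187). The bowl is to the left, the turquoise key to the right, and the glasses case lies below the key.

```bash
python3 - <<'E'
from h import *; import pickle
from bench import r
im=cv2.imread("pics/w1.png");cal=pickle.load(open("w1.pkl","rb"))
hsv=cv2.cvtColor(im,cv2.COLOR_BGR2HSV)
m=cv2.inRange(hsv,(5,150,120),(20,255,255));m[:,:290]=0;m[:,345:]=0;m[130:]=0
g=cv2.inRange(hsv,(0,0,60),(180,40,235));g[:,:305]=0;g[:,335:]=0;g[:110]=0;g[195:]=0
def pts(m):
    ys,xs=np.nonzero(m);return np.c_[xs,ys]
c=pts(m);print("cover px",c.min(0),c.max(0))
rect=cv2.boxPoints(cv2.minAreaRect(c.astype(np.float32)));print(rect,cast(cal,rect,.022))
q=pts(g);print("shaft px",q.min(0),q.max(0),len(q))
W=cast(cal,q,.008)[:,:2];vx,vy,x0,y0=cv2.fitLine(W.astype(np.float32),cv2.DIST_HUBER,0,1e-4,1e-4).ravel()
t=(W-[x0,y0])@[vx,vy];print("line",x0,y0,np.degrees(np.arctan2(vy,vx)),np.percentile(t,[0,1,50,99,100]))
n=(W-[x0,y0])@[-vy,vx];print("width",np.percentile(n,[2,50,98]))
print("case",cast(cal,[[280,300],[400,268],[416,300],[290,340]],.045))
print(proj(cal,[[.5144,-.3414,.2015]]))
E
```

```text
cover px [301  63] [330 104]
[[300.83044   63.608475]
 [328.86035   62.206985]
 [330.90277  103.05487 ]
 [302.87286  104.45636 ]] [[ 0.4897943  -0.23089971  0.022     ]
 [ 0.51636959 -0.22875535  0.022     ]
 [ 0.51982292 -0.26580017  0.022     ]
 [ 0.49235485 -0.26805561  0.022     ]]
shaft px [313 110] [324 185] 694
line 0.5092056 -0.31090987 -85.72227 [-0.0383046  -0.03801473 -0.00116349  0.04108691  0.04139835]
width [-4.68679190e-03 -1.48215633e-05  4.66390711e-03]
case [[ 0.47229665 -0.47310737  0.045     ]
 [ 0.5989063  -0.43028595  0.045     ]
 [ 0.62018588 -0.4681995   0.045     ]
 [ 0.48345451 -0.52454753  0.045     ]]
[[322.95040944 254.81877244]]
```

```bash
python3 -m handwheel '[[[0.0033,-0.0032,0.05],-0.043,0.05],[[0.0033,-0.0032,0.1],-0.043,0.05],[[0.0033,-0.0032,0.14],-0.043,0.05],[[0.0033,-0.0032,0.17],-0.043,0.05],[[0.0033,-0.0032,0.185],-0.043,0.045],[[0.0033,-0.0032,0.195],-0.043,0.045],[[0.0033,-0.0032,0.1985],-0.043,0.045],[[0.0033,-0.0032,0.1985],-0.043,0.045]]' 40
python3 -m handwheel '[[[0,0,0],0,0.03],[[0,0,0],0,0.02],[[0,0,0],0,0.0],[[0,0,0],0,0.0],[[0,0,0],0,0.0],[[0,0,0],0,0.0],[[0,0,0],0,0.0],[[0,0,0],0,0.0]]' 40
```

```text
time: 2.5
position: [0.5117, -0.338, 0.0031]
orientation: [2.132, 2.307, 0.0]
contact_force: [-0.1, -0.1, -0.5]
opening: 0.529
grip_force: 0.0
time: 3.3
position: [0.5118, -0.338, 0.0035]
orientation: [2.131, 2.307, 0.0]
contact_force: [-1.7, 0.2, 5.3]
opening: 0.098
grip_force: 39.2
```

```bash
python3 -m handwheel '[[[0,0,-0.01],0,0],[[0,0,-0.03],0,0],[[0,0,-0.06],0,0],[[0,0,-0.1],0,0],[[0.03,0,-0.13],0.05,0],[[0.07,-0.01,-0.16],0.1,0],[[0.11,-0.02,-0.18],0.15,0],[[0.15,-0.03,-0.2],0.205,0],[[0.19,-0.04,-0.2],0.205,0],[[0.23,-0.04,-0.2],0.205,0],[[0.262,-0.04,-0.2],0.205,0],[[0.262,-0.04,-0.2],0.205,0]]'
python3 -m handwheel '[[[0,0,0],0,0],[[0,0,0],0,0],[[0,0,0],0,0]]'
python3 - <<'E'
from bench import r
import cv2,pickle
cal=r.get_calibration("wrist");im=r.read_camera("wrist");s=r.get_state()
cv2.imwrite("pics/w2.png",im);pickle.dump((cal,s["position"],s["orientation"]),open("w2.pkl","wb"));print(s["position"],s["orientation"],cal)
E
```

```text
time: 4.5
position: [0.4501, -0.0768, 0.2039]
orientation: [2.353, 2.081, 0.001]
contact_force: [-0.5, 0.3, -1.5]
opening: 0.094
grip_force: 39.2
time: 4.8
position: [0.4511, -0.0806, 0.2028]
orientation: [2.358, 2.076, -0.0]
contact_force: [-0.5, -0.4, -0.3]
opening: 0.098
grip_force: 39.2
[ 0.45108771 -0.08054993  0.2027665 ] [-2.35814796e+00 -2.07569214e+00  1.77685793e-04] {'fovy': 65.07189960837174, 'cx': 323.04105743087774, 'cy': 197.44815207166715, 'position': array([ 0.45964395, -0.01194872,  0.34458758]), 'attitude': array([-0.27278298,  0.01606545, -0.12715957])}
```

View pics/w2.png

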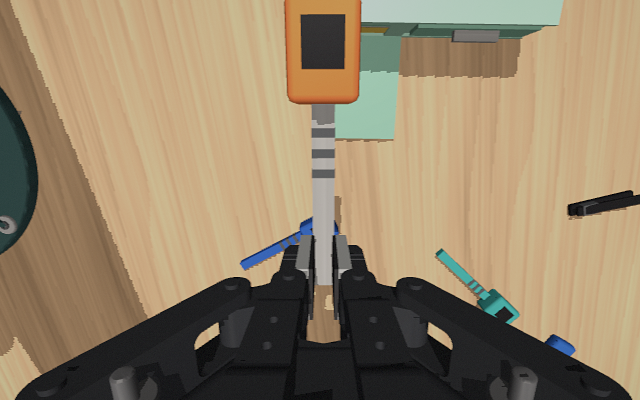

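Now the key is held straight along the image. The cover spans columns 285–360 down to row 103, with the shaft at columns 312–335. The sill's near right corner is at (396,140), and the front top edge of the body runs along row ~24 from column 362 to 557.

```bash
python3 - <<'E'
from h import *; import pickle
im=cv2.imread("pics/w2.png");cal,p,o=pickle.load(open("w2.pkl","rb"))
hsv=cv2.cvtColor(im,cv2.COLOR_BGR2HSV);H=hsv.astype(int)
M=cv2.inRange(hsv,(60,35,60),(95,255,255))>0
def line(P):
    vx,vy,x0,y0=cv2.fitLine(np.float32(P[:,:2]),cv2.DIST_HUBER,0,1e-4,1e-4).ravel()
    if vx+vy<0: vx,vy=-vx,-vy
    return np.array([x0,y0]),np.array([vx,vy])
fr=np.array([[c,np.nonzero(M[80:200,c])[0].max()+80.5] for c in range(342,392)])
rt=np.array([[np.nonzero(M[y,340:430])[0].max()+340.5,y] for y in range(80,136)])
for n,q in(("front",fr),("right",rt)):
    x,v=line(cast(cal,q,.005));print(n,x,v,np.degrees(np.arctan2(v[1],v[0])))
    if n=="front":F=(x,v)
    else:G=(x,v)
a=np.linalg.solve(np.c_[F[1],-G[1]],G[0]-F[0]);print("corner",F[0]+a[0]*F[1])
# body top edge: strongest brightness drop
V=cv2.GaussianBlur(hsv[:,:,2],(3,3),0).astype(int)
tp=np.array([[c,5.5+np.argmax(V[5:40,c]-V[6:41,c])] for c in range(400,550,3)])
tp=tp[abs(tp[:,1]-np.median(tp[:,1]))<4];print("top rows",tp[::10].tolist())
x,v=line(cast(cal,tp,.054));print("top",x,v,np.degrees(np.arctan2(v[1],v[0])))
ri=np.array([[np.nonzero(M[y,520:600])[0].max()+520.5,y] for y in range(0,20,2)]);print(ri[:3]);x,v=line(cast(cal,ri,.054));print("right side",x,v)
# key
O=cv2.inRange(hsv,(5,150,120),(20,255,255))>0;O[110:]=False;O[:,:270]=False;O[:,370:]=False
rows=range(10,90,4)
cl=np.array([[np.nonzero(O[y])[0].min()-.0,np.nonzero(O[y])[0].max()+1.,y] for y in rows])
wl=cast(cal,cl[:,[0,2]],.021+p[2]-.0035-.003);wr=cast(cal,cl[:,[1,2]],.021+p[2]-.0035-.003)
mid=(wl+wr)/2;print("cover mid",line(mid),"widths",np.linalg.norm(wl-wr,axis=1)[::6])
print("cover rear",cast(cal,[[323,np.nonzero(O[:,323])[0].max()+1]],p[2]-.0035+.02))
S=H[:,:,1]<60
sl=np.array([[y]+[f(np.nonzero(S[y,300:350])[0])+300 for f in(min,max)] for y in range(190,230,4)]);print(sl[::3].tolist())
sm=np.c_[(sl[:,1]+sl[:,2]+1)/2,sl[:,0]];print("shaft",line(cast(cal,sm,p[2]-.0035+.008)))
print("sh width",np.linalg.norm(cast(cal,sl[:,[1,0]],p[2]+.0045)-cast(cal,sl[:,[2,0]]+[1,0],p[2]+.0045),axis=1))
E
```

```text
front [ 0.5024456  -0.04694029] [ 0.98774815 -0.15605655] -8.978077
right [ 0.5346781  -0.01995965] [0.13698637 0.9905729 ] 82.126495
corner [ 0.5303376  -0.05134701]
top rows [[400.0, 22.5], [430.0, 22.5], [460.0, 22.5], [490.0, 23.5], [520.0, 23.5]]
top [0.5932829  0.04090622] [ 0.9904119  -0.13814606] -7.9405804
[[562.5   0. ]
 [561.5   2. ]
 [561.5   4. ]]
right side [0.66428494 0.04232365] [0.16165376 0.9868475 ]
cover mid (array([0.46282715, 0.0115449 ], dtype=float32), array([0.1274527 , 0.99184465], dtype=float32)) widths [0.02745557 0.02760109 0.02775239 0.02752713]
cover rear [[ 0.4601133  -0.00953825  0.2192665 ]]
[[190, 312, 333], [202, 312, 334], [214, 313, 334], [226, 313, 337]]
shaft (array([ 0.4542415, -0.0551603], dtype=float32), array([0.15311293, 0.9882087 ], dtype=float32))
sh width [0.00994114 0.00997655 0.01046737 0.01050492 0.01054275 0.01058085
 0.01015757 0.01251119 0.016277   0.01166983]
```

```bash
python3 - <<'E'
from h import *; import pickle
from bench import r
cal,p,o=pickle.load(open("w2.pkl","rb"))
print(cast(r.get_calibration("scene"),[[301.2,201],[297,209],[264,192]],.02))
print(cast(cal,[[437,252],[302,222],[242,267],[337,222]],.012))
E
```

```text
[[ 0.4570712  -0.12589577  0.02      ]
 [ 0.46755727 -0.15413397  0.02      ]
 [ 0.35148772 -0.17952296  0.02      ]]
[[ 0.57083939 -0.18638118  0.012     ]
 [ 0.42107082 -0.12984751  0.012     ]
 [ 0.34304791 -0.17635204  0.012     ]
 [ 0.46016972 -0.13489058  0.012     ]]
```

```bash
python3 -m handwheel '[[[0.008,0.02,0.02],0.01,0],[[0.008,0.0395,0.06],0.01,0],[[0.008,0.0395,0.1],0.01,0],[[0.008,0.0395,0.14],0.01,0],[[0.008,0.0395,0.165],0.01,0],[[0.008,0.0395,0.18],0.01,0],[[0.008,0.0395,0.187],0.01,0],[[0.008,0.0395,0.19],0.01,0],[[0.008,0.0395,0.191],0.01,0],[[0.008,0.0395,0.192],0.01,0],[[0.008,0.0395,0.192],0.01,0]]'
python3 -m handwheel '[[[0,0,0],0,0],[[0,0,0],0,0]]'
python3 - <<'E'
from bench import r
import cv2,pickle
cal=r.get_calibration("wrist");im=r.read_camera("wrist");s=r.get_state()
cv2.imwrite("pics/w3.png",im);pickle.dump((cal,s["position"],s["orientation"]),open("w3.pkl","wb"));print(s["position"],s["orientation"],s["contact_force"])
E
```

```text
time: 5.95
position: [0.4915, -0.0769, 0.0113]
orientation: [2.367, 2.065, 0.001]
contact_force: [-0.0, 0.2, 0.0]
opening: 0.097
grip_force: 39.2
time: 6.15
position: [0.4913, -0.0768, 0.0111]
orientation: [2.367, 2.065, 0.0]
contact_force: [-0.0, 1.0, -1.3]
opening: 0.095
grip_force: 39.2
[ 0.49129721 -0.07679178  0.01099941] [2.36693623e+00 2.06523163e+00 2.96791624e-04] [-0.75789518  0.6316597   0.43130435]
```

View pics/w3.png

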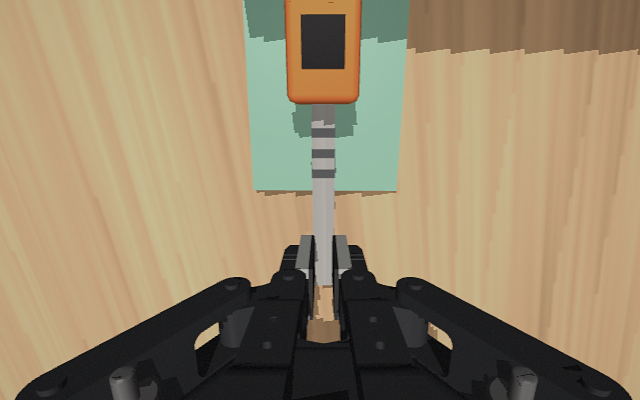

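Both sill edges are visible: the left at about column 250 and the right at about 404, around row 100. The key is over the middle, with the cover at columns 287–359. I'll measure the lateral offset.

```bash
cat > m.py <<'E'
from h import *; import pickle,sys
n=sys.argv[1];im=cv2.imread(f"pics/{n}.png");cal,p,o=pickle.load(open(n+".pkl","rb"))
hsv=cv2.cvtColor(im,cv2.COLOR_BGR2HSV);M=cv2.inRange(hsv,(60,35,60),(95,255,255))>0
def line(P):
    vx,vy,x0,y0=cv2.fitLine(np.float32(P[:,:2]),cv2.DIST_HUBER,0,1e-4,1e-4).ravel()
    s=np.sign(vy);return np.array([x0,y0]),np.array([vx,vy])*s
y=np.arange(50,185,3)
l=np.array([[200+np.nonzero(M[k,200:285])[0].min(),k+.5] for k in y]);q=np.array([[361+np.nonzero(M[k,361:440])[0].max()+1,k+.5] for k in y])
(a,u),(b,v)=line(cast(cal,l,.005)),line(cast(cal,q,.005))
d=(u+v);d/=np.linalg.norm(d);left=np.array([-d[1],d[0]]);c=((a+b)/2)
print("sill yaw",np.degrees(np.arctan2([u[1],v[1],d[1]],[u[0],v[0],d[0]])),"width",(a-b)@left)
O=cv2.inRange(hsv,(5,150,100),(20,255,255))>0
ro=range(5,90,4);cl=np.array([[270+np.nonzero(O[k,270:375])[0].min(),270+np.nonzero(O[k,270:375])[0].max()+1,k+.5] for k in ro])
zb=p[2]-.0035;wl,wr=cast(cal,cl[:,[0,2]],zb+.019),cast(cal,cl[:,[1,2]],zb+.019)
k0,kd=line((wl+wr)/2);print("cover yaw",np.degrees(np.arctan2(kd[1],kd[0])),"w",np.median(np.linalg.norm(wl-wr,axis=1)),"lateral(+left) mm",(k0-c)@left*1e3)
S=hsv[:,:,1]<60
sl=np.array([[k]+[f(np.nonzero(S[k,300:350])[0])+300 for f in(min,max)] for k in range(182,222,4)])
s0,_=line(cast(cal,np.c_[(sl[:,1]+sl[:,2]+1)/2,sl[:,0]+.5],zb+.008));e=k0-s0;print("shaft-cover yaw",np.degrees(np.arctan2(e[1],e[0])))
print("tool yaw",np.degrees(2*np.arctan2(o[1],o[0]))%360)
f=np.array([[k,np.nonzero(M[100:230,k])[0].max()+101] for k in list(range(262,300,3))+list(range(345,392,3))])
F=cast(cal,f,.005)[:,:2];mx=np.median(F@d);rear=cast(cal,[[323,np.nonzero(O[:,323])[0].max()+1]],zb+.02)[0,:2]
print("key origin org x mm",(rear@d-mx)*1e3-100,"d",d)
E
python3 m.py w3
```

```text
sill yaw [81.87965  81.82282  81.851234] width 0.06910124
cover yaw 82.17399 w 0.027317943259523667 lateral(+left) mm 1.282669
shaft-cover yaw 82.5386
tool yaw 82.21158829916112
key origin org x mm -59.94265214018537 d [0.14174373 0.9899034 ]
```

```bash
python3 -m handwheel '[[[0,0.0007,0.0015],0.007,0],[[0,0.0007,0.0015],0.007,0],[[0,0.0007,0.0015],0.007,0]]'
python3 -m handwheel '[[[0.005,0,0],0,0],[[0.01,0,0],0,0],[[0.013,0,0],0,0],[[0.016,0,0],0,0],[[0.018,0,0],0,0],[[0.02,0,0],0,0],[[0.022,0,0],0,0],[[0.024,0,0],0,0],[[0.026,0,0],0,0],[[0.028,0,0],0,0],[[0.030,0,0],0,0],[[0.032,0,0],0,0]]'
```

```text
time: 6.5
position: [0.4919, -0.0769, 0.0092]
orientation: [-2.374, -2.057, 0.0]
contact_force: [0.2, 0.2, -0.8]
opening: 0.097
grip_force: 39.2
time: 7.7
position: [0.4965, -0.0453, 0.0093]
orientation: [2.374, 2.057, -0.0]
contact_force: [-0.9, -5.0, -0.9]
opening: 0.098
grip_force: 39.2
```

```bash
python3 -m handwheel '[[[0.002,0,0],0,0],[[0.004,0,0],0,0],[[0.006,0,0],0,0],[[0.008,0,0],0,0],[[0.01,0,0],0,0],[[0.012,0,0],0,0],[[0.014,0,0],0,0],[[0.016,0,0],0,0]]'
python3 -m handwheel '[[[0.002,0,0],0,0],[[0.004,0,0],0,0],[[0.006,0,0],0,0],[[0.008,0,0],0,0],[[0.01,0,0],0,0],[[0.012,0,0],0,0],[[0.014,0,0],0,0],[[0.016,0,0],0,0]]'
python3 - <<'E'
from bench import r
import cv2,pickle
cal=r.get_calibration("wrist");im=r.read_camera("wrist");s=r.get_state()
cv2.imwrite("pics/w4.png",im);pickle.dump((cal,s["position"],s["orientation"]),open("w4.pkl","wb"));print(s["position"],s["contact_force"])
E
```

```text
time: 8.5
position: [0.4987, -0.0291, 0.0093]
orientation: [-2.374, -2.057, -0.0]
contact_force: [-0.8, -4.5, -1.6]
opening: 0.093
grip_force: 39.2
time: 9.3
position: [0.501, -0.0134, 0.0093]
orientation: [-2.374, -2.057, 0.0]
contact_force: [0.1, -2.6, -0.8]
opening: 0.096
grip_force: 39.1
[ 0.50103131 -0.01311218  0.00925954] [ 0.27547958 -1.93953174 -1.99461183]
```

View pics/w4.png

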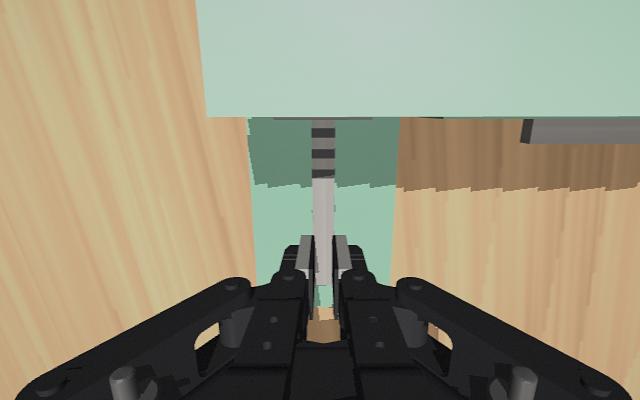

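The key is inside: the shaft runs under the front edge of the body at (323,118), is centred on the sill and hasn't slipped in the hand. The key origin is about 4 mm past the flap.

```bash
python3 -m handwheel '[[[0.002,0,0],0,0],[[0.004,0,0],0,0],[[0.006,0,0],0,0],[[0.008,0,0],0,0],[[0.01,0,0],0,0],[[0.011,0,0],0,0],[[0.012,0,0],0,0],[[0.013,0,0],0,0]]'
python3 -m handwheel '[[[0.001,0,0],0,0],[[0.002,0,0],0,0],[[0.003,0,0],0,0]]'
python3 -m handwheel '[[[0.0005,0,0],0,0],[[0.001,0,0],0,0],[[0.0015,0,0],0,0]]'
```

```text
time: 10.15
position: [0.5028, -0.0006, 0.0093]
orientation: [-2.374, -2.057, 0.0]
contact_force: [-0.5, -2.2, -2.3]
opening: 0.094
grip_force: 39.1
time: 10.45
position: [0.5034, 0.0026, 0.0093]
orientation: [-2.374, -2.057, -0.001]
contact_force: [-0.2, 0.3, -1.0]
opening: 0.091
grip_force: 39.2
time: 10.75
position: [0.5035, 0.0039, 0.0093]
orientation: [-2.374, -2.057, -0.0]
contact_force: [-0.1, -0.8, -0.9]
opening: 0.093
grip_force: 39.2
```

```bash
cat > ok.py <<'E'
from bench import r
import sys
s=r.get_state();f=-(s["contact_force"]@[.142,.99,0]);print("push",round(f,2),"y",round(s["position"][1],4));sys.exit(f>2.2)
E
python3 -m handwheel '[[[0.0005,0,0],0,0],[[0.001,0,0],0,0],[[0.0015,0,0],0,0]]' >/dev/null && python3 ok.py && python3 -m handwheel '[[[0.0005,0,0],0,0],[[0.001,0,0],0,0],[[0.0015,0,0],0,0]]' >/dev/null && python3 ok.py && python3 -m handwheel '[[[0.0005,0,0],0,0],[[0.001,0,0],0,0],[[0.0015,0,0],0,0]]' >/dev/null && python3 ok.py && python3 -m handwheel '[[[0.0005,0,0],0,0],[[0.001,0,0],0,0],[[0.0015,0,0],0,0]]' >/dev/null && python3 ok.py && python3 -m handwheel '[[[0.0005,0,0],0,0],[[0.001,0,0],0,0],[[0.0015,0,0],0,0]]' >/dev/null && python3 ok.py
```

```text
push 0.42 y 0.0053False
```

```bash
sed -i 's/sys.exit(f>2.2)/sys.exit(int(f>2.2))/' ok.py
python3 -m handwheel '[[[0.0005,0,0],0,0],[[0.001,0,0],0,0],[[0.0015,0,0],0,0]]' >/dev/null && python3 ok.py && python3 -m handwheel '[[[0.0005,0,0],0,0],[[0.001,0,0],0,0],[[0.0015,0,0],0,0]]' >/dev/null && python3 ok.py && python3 -m handwheel '[[[0.0005,0,0],0,0],[[0.001,0,0],0,0],[[0.0015,0,0],0,0]]' >/dev/null && python3 ok.py && python3 -m handwheel '[[[0.0005,0,0],0,0],[[0.001,0,0],0,0],[[0.0015,0,0],0,0]]' >/dev/null && python3 ok.py && python3 -m handwheel '[[[0.0005,0,0],0,0],[[0.001,0,0],0,0],[[0.0015,0,0],0,0]]' >/dev/null && python3 ok.py
```

```text
push 0.78 y 0.0068
push -0.46 y 0.0083
push 0.25 y 0.0098
push -0.68 y 0.0112
push 0.09 y 0.0127
```

```bash

python3 -m handwheel '[[[0.0005,0,0],0,0],[[0.001,0,0],0,0],[[0.0015,0,0],0,0]]' >/dev/null && python3 ok.py && python3 -m handwheel '[[[0.0005,0,0],0,0],[[0.001,0,0],0,0],[[0.0015,0,0],0,0]]' >/dev/null && python3 ok.py && python3 -m handwheel '[[[0.0005,0,0],0,0],[[0.001,0,0],0,0],[[0.0015,0,0],0,0]]' >/dev/null && python3 ok.py && python3 -m handwheel '[[[0.0005,0,0],0,0],[[0.001,0,0],0,0],[[0.0015,0,0],0,0]]' >/dev/null && python3 ok.py && python3 -m handwheel '[[[0.0005,0,0],0,0],[[0.001,0,0],0,0],[[0.0015,0,0],0,0]]' >/dev/null && python3 ok.py
```

```text
push 1.49 y 0.0142
push 5.31 y 0.0154
```

Buffer felt. I'll add 0.5 mm more and hold.

```bash
python3 -m handwheel '[[[0.0004,0,0],0,0],[[0.0004,0,0],0,0]]'; python3 ok.py
```

```text
time: 13.35
position: [0.5052, 0.0157, 0.0093]
orientation: [2.374, 2.056, -0.001]
contact_force: [-1.9, -5.0, -1.6]
opening: 0.094
grip_force: 39.2
push 5.21 y 0.0157
```

```bash
python3 -m handwheel '[[[0.0005,0,0],0,0],[[0.0005,0,0],0,0],[[0.0005,0,0],0,0]]'; python3 -m handwheel '[[[0,0,0],0,0],[[0,0,0],0,0]]';  python3 -m handwheel '[[[0,0,0],0,0],[[0,0,0],0,0]]'
```

```text
time: 13.65
position: [0.5052, 0.016, 0.0093]
orientation: [2.374, 2.056, -0.002]
contact_force: [-0.8, -6.5, -1.0]
opening: 0.096
grip_force: 39.2
time: 13.85
position: [0.5052, 0.016, 0.0093]
orientation: [2.374, 2.056, -0.002]
contact_force: [-0.6, -6.1, -1.2]
opening: 0.098
grip_force: 39.2
time: 14.05
position: [0.5052, 0.016, 0.0093]
orientation: [2.374, 2.056, -0.002]
contact_force: [-0.7, -8.2, -1.1]
opening: 0.093
grip_force: 39.2
```

```bash
python3 -m handwheel '[[[0,0,0],0,0],[[0,0,0],0,0],[[0,0,0],0,0],[[0,0,0],0,0.02],[[0,0,0],0,0.03],[[0,0,0],0,0.035],[[0,0,0],0,0.035],[[0,0,0],0,0.035]]'
python3 -m handwheel '[[[0,0,-0.005],0,0.035],[[0,0,-0.015],0,0.035],[[0,0,-0.03],0,0.035],[[0,0,-0.06],0,0.035],[[-0.01,0,-0.09],0,0.035],[[-0.03,0,-0.12],0,0.035],[[-0.06,0,-0.14],0,0.035],[[-0.08,0,-0.15],0,0.035],[[-0.08,0,-0.15],0,0.035],[[-0.08,0,-0.15],0,0.035]]'
python3 - <<'E'
from h import *; import pickle
from bench import r
cal=r.get_calibration("wrist");im=r.read_camera("wrist");sc=r.read_camera("scene");s=r.get_state()
cv2.imwrite("pics/w5.png",im);cv2.imwrite("pics/s5.png",sc);pickle.dump((cal,s["position"],s["orientation"]),open("w5.pkl","wb"))
a=cv2.resize(im,(480,300));b=cv2.resize(sc[100:230,300:450],None,fx=3.2,fy=2.3,interpolation=cv2.INTER_CUBIC)[:299]
o=np.zeros((599,480,3),np.uint8);o[:300]=a;o[300:300+len(b)]=b[:, :480];cv2.imwrite("pics/both5.png",o)
E
```

```text
time: 14.85
position: [0.5053, 0.0167, 0.0093]
orientation: [-2.374, -2.057, -0.0]
contact_force: [-0.4, -0.5, -0.7]
opening: 0.408
grip_force: 0.0
time: 15.85
position: [0.4939, -0.0627, 0.1598]
orientation: [2.375, 2.056, 0.001]
contact_force: [0.3, -0.0, -0.6]
opening: 0.408
grip_force: 0.0
```

View pics/both5.png

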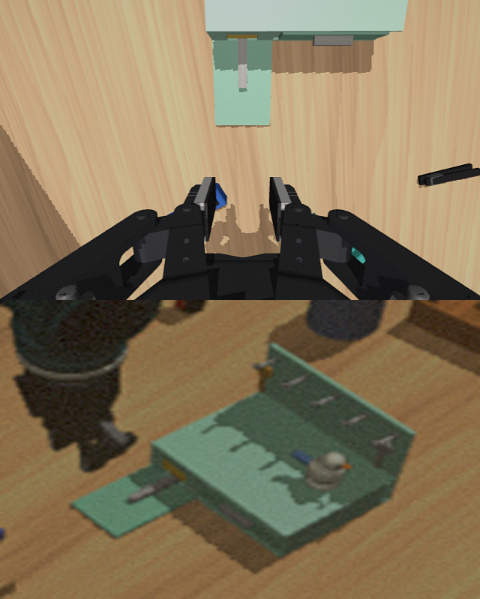

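The shaft end sticks out to about (242,90) in the wrist half of the picture. The yellow flap is shut above it, the bird is still standing, and the gripper is clear.

```bash
python3 -c "
from bench import r
print(r.sign_off())"
```

```text
the job is handed in; nothing more can be done
None
```

I fed the orange-covered key into the bay, pressed it on the buffer at about 5–8 N for roughly 0.8 s, then let go and handed the job in at about 16 s, with the flap shut, the shaft sticking out under it and the bird still standing.

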